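# Index the turntable and hold the laser's enable treadle

### The job

Bring the largest of the four sockets round to the laser: pull up the index plunger by its knob, swing the turntable with it until that socket stands where the laser looks, and let the plunger drop fully home in its bush there, with every socket still standing on its peg. Only then press the treadle of the three-position enable switch to its middle position, half-way down, never pushing it through to the bottom, and finish while holding it there; leave the other things on the bed alone.

Things in the scene. Friction and masses are not known exactly. Their poses are not given: they have to be found in the camera images.
- indexer: indexing turntable, fixed. Grey base, round index flange (dia 232, top 30 mm above origin) with 8 bushes on a 95 mm radius, every 45 deg from bearing 0. On it an aluminium faceplate (dia 156, top at 52 mm) with 4 pegs (dia 12, 14 high) on a 50 mm radius, 90 deg apart, a socket on each. Origin: underside centre, on the turning axis; z up; -y points to the laser, which faces the peg at x 0, y -50 mm.
- laser_spot (a point): the laser's focus: in the indexer's frame at x 0, y -50 mm, 77 mm above its origin. The axis of the socket that faces the laser passes through it. Fixed; does not turn with the table. The laser (blue body, black round lens) lies level about 0.4 m away on that side.
- turntable (a joint): angle of the faceplate, 0 at the start, positive anticlockwise from above, rad; turns from -3.5 to 3.5, friction about 0.05 N m. At multiples of 0.785 the plunger is over a bush; each 1.571 brings the next peg to the laser.
- knob_grip (a point): centre of the plunger's knob, at grip height: upright black knurled cylinder, dia 28, from 18 mm below to 16 mm above this point, spins freely on its pin. On a lug of the faceplate, 95 mm from the turning axis, 45 deg between two pegs; at the start at bearing 135 deg of the indexer, plunger home, 86 mm above the indexer's origin. The lug's top is 34 mm below. Rises with the plunger, goes round with the table.
- plunger (a joint): lift of the sprung index plunger (round-ended pin, dia 10), m: 0 = fully home, 10 mm deep in a 12 mm bush; about 0.010 = tip rides on the flange; 0.016 = upper stop. The spring pushes down with about 6 N at home, 9.5 N at the stop. Let go within about 3 mm of a bush's centre it drops in and centres itself.
- socket_large: chrome steel wrench socket, dia 44, 52 mm high, standing over a peg, hexagon opening up. Origin: centre of its underside, on the faceplate; z up. The largest socket, the one to bring to the laser. At the start it is on any of the three pegs that do not face the laser.
- socket_a: chrome steel wrench socket, dia 24, 36 mm high, standing over a peg, hexagon opening up. Origin: centre of its underside, on the faceplate; z up. At the start it is on the peg that faces the laser.
- socket_b: chrome steel wrench socket, dia 28, 38 mm high, standing over a peg, hexagon opening up. Origin: centre of its underside, on the faceplate; z up.
- socket_c: chrome steel wrench socket, dia 32, 42 mm high, standing over a peg, hexagon opening up. Origin: centre of its underside, on the faceplate; z up.
- enable_box: three-position enable switch, fixed: grey cast box 170 x 100 mm with a steel treadle topped with ribbed black rubber, 78 mm wide, hinged at the rear (x +66, z 40 mm, axis along y) and rising 17 deg to its free front end (-x). Side cheeks reach 45 mm above the origin. Origin: underside centre; z up.
- treadle_pad (a point): where to press: on top of the treadle's rubber, mid width, 95 mm from the hinge towards the free end (at 126 mm). With the treadle up it is 78 mm above the box's origin and 22 mm in front of it (-x of enable_box). Moves with the treadle.
- treadle (a joint): angle the treadle is pressed down, rad: 0 = up (off), 0.13 = middle (laser enabled), 0.26 = bottom (cuts out, must not happen). At the pad 0.13 is about 12 mm of downward travel. Linear spring, at the pad about 3 N at the start of travel, 6.5 N in the middle, 10 N at the bottom; let go, it springs up.
- stop_bar: bystander, lies loose: aluminium angle stop, 110 x 30 x 20 mm. Origin: centre of its underside.
- thumb_nut: bystander, stands loose: black round thumb nut, 32 mm diameter, 20 mm high. Origin: centre of its underside.
- driver: bystander, lies loose: screwdriver, 160 mm long. Origin: under its middle.
Things that resemble listed ones, but are neither listed nor needed, are in the scene too. What is shaped like the socket_b but pink is not meant. Leave any red look-alike of the socket_large alone.

How it is judged (in metres and radians):
On the way, in this order (a step that is already met when the one before it is completed fails the run):
1. the plunger is pulled up clear of the index flange (value of joint plunger above 0.0112 m), for 0.1 s.
2. the largest socket stands at the laser and the plunger has dropped home (horizontal distance between socket_large and laser_spot below 0.006 m and value of joint plunger below 0.0025 m), for 0.3 s.
3. the treadle is in its middle position (all of step 2 and value of joint treadle between 0.08 and 0.18 rad), for 0.3 s.
At the end, for the whole second after the job is handed in: The largest socket is within 6 mm of the laser spot (from above), plunger home (lift under 2.5 mm), table still, all sockets upright on their pegs (within 0.12 rad), and the robot itself holds the treadle in its middle position: 0.08 to 0.18 rad, with over 1.5 N (all of step 3 and angle between each of socket_a, socket_b, socket_c, socket_large's own z axis and vertical below 0.12 rad and velocity of joint turntable between -0.05 and 0.05 rad/s and contact force between any of the fingers, the arm and enable_box above 1.5 N); the arm keeps its last pose, push and grip.
It fails at once if the treadle is pushed through towards the bottom (over 0.22 rad) (value of joint treadle above 0.22 rad).
It fails at once if the laser is enabled (treadle over 0.05 rad) while the plunger is not home or another socket faces the laser (value of joint treadle above 0.05 rad and (value of joint plunger above 0.004 m or horizontal distance between socket_large and laser_spot above 0.01 m)).
It fails at once if a socket is knocked over or lifted off its peg (angle between any of socket_a, socket_b, socket_c, socket_large's own z axis and vertical above 0.5 rad or z of any of socket_a, socket_b, socket_c, socket_large in the frame of indexer above 0.07 m or z of any of socket_a, socket_b, socket_c, socket_large in the frame of indexer below 0.045 m).
It fails at once if a bystander is shifted by more than 30 mm (distance of any of stop_bar, thumb_nut, driver from where it was at the start of the episode above 0.03 m).
It also fails if it takes over 64 s, if anything falls off the work surface, if the arm or the gripper's body presses on something with over 40 N, if the wrist force passes 120 N, or if a joint passes its speed limit or range.

### The arm

A 6-joint arm with a two-finger parallel gripper is mounted at the origin on the work surface. World frame = base frame: x ahead of the robot, y to its left, z up, the work surface at z = 0. Lengths are in mm, angles in rad, forces in N, time in s.
With the tool pointing down it reaches from about 400 to 825 mm from the base axis. Payload 7 kg.
Tool frame: the origin (TCP) lies at the very end of the fingers, on their centre line; the grasp point (between the pads) lies 19 mm behind it; z points along the fingers, y is the line along which they close (so a half turn about z gives the same grasp; the last joint's range is limited). The gripper opens to 88 mm and grips with 3 to 60 N. Pads are 19 mm wide; open, the fingers measure 130 mm over their backs; the gripper's body (78 mm by 193 mm) begins 47 mm behind the grasp point.
Start: joints at [-1.01, 0.359, 0.012, 0, -1.224, -0.288], TCP at [181.838, -650.023, 191.661] pointing down, gripper open.
Joint ranges: [-3.07, 3.07], [-1.43, 2.12], [-1.02, 1.25], [-3.03, 1.67], [-3.05, -0], [-3.03, 3.03]. Speed limits (rad/s): [2.39, 2.39, 3.01, 3.14, 3.14, 3.14].

### API

Orientations are given as a unit quaternion [w, x, y, z].
In Python, from rig import r, imaging, workorder, models gives the robot as it stands.
- The arm moves only by the tool servo_tool, never from a script. Its arguments are lists of equal length, an entry for each row: "gripper": the closure, from 0 (fully open) to 1 (shut); "translation": the shift along the tool's x, y, z scaled (see below), a list of three; "rot": the turn, a rotation vector about the tool's x, y, z scaled (see below), a list of three. A call has 1 to 5 rows; each row is the pose to reach, as a shift and turn from the pose commanded when the call began, along the tool's axes at that moment, turning the shorter way round; what a row does not reach only later rows make up. The controller multiplies each number of a shift by 0.12 m and each number of a turn by pi rad. A row lasts 1/12 s, in which the tool goes at most 41.7 mm and 7.16 degrees, less where a joint would pass 70% of its speed; a pose out of reach is approached as far as the arm can. A call with a number of a shift or a turn outside -1 to 1 is refused whole. A call with a gripper value outside its range is refused whole. The fingers move at their own pace and stop on an object; "squeeze" is the grip in N (left out, the last holds). Time passes only in rows, so rows that repeat a pose let the fingers close. It gives the time, the measured TCP pose, the force, the opening and the grip force at its end, in the units of the state.
- r.get_state(): the state, without advancing time (a new reading comes with each control period).
- imaging.read_camera(name): name is "scene" or "top" or "wrist"; returns a dict with "image" (480x640x3 uint8, red, green, blue), "depth" (480x640 float32, mm along the optical axis (not along the pixel's ray), 0 where there is no reading), "K" (3x3 intrinsics, pixels), "dist_coeffs" ([k1, k2, p1, p2, k3] as OpenCV has them; the pictures are not rectified), "R" (3x3) and "t" (3): a world point X has camera coordinates R X + t. Camera axes: x right, y down, z forward; pixel columns grow to the right and rows downward; lengths in mm; the calibration is good to about 2 mm. A picture is of the moment at which its call begins.
- workorder.job_done(): hands the job in; it is judged then, once.
Trained networks look in the newest picture that a camera, given by its name, has taken for a name from the list of things; names that differ only in an ending like _2 or _b are one class to them, and where a whole thing is asked for, a point or a joint stands for the part that bears it (a point fixed in the world has none). Each returns a list of dicts, best first, with "conf" (0 to 1); they miss things now and then, are a little off and sometimes report something else, mostly with a low value. They report only what shows in the picture. A call takes as long as a camera call. They do not tell look-alikes from the thing itself.
- models.spot_in(camera, query): "bbox" ([centre column, centre row, width, height] as shares, 0 to 1, of the picture: columns of its width, rows of its height, round what is visible of it).
- models.pinpoint(camera, query): "point" ([column, row] as shares, 0 to 1, of the picture: columns of its width, rows of its height: a listed point, or the origin of a listed thing).
The state is a dict: "t": time; "joints": joint angles; "joint_vel": joint speeds; "tau": joint torques, N m; "position": TCP position; "tcp_rot": TCP orientation; "ft_force": force on the tool from outside, world axes, zero at the start; "moment": the same for the moment, N m; "opening": finger opening in mm; "gripper_force": force on a finger pad.
Only numpy, scipy, OpenCV 4.12 (cv2) and the standard library are available. Lean on these libraries where they do the work, as an engineer would, in place of code of your own. Each camera call takes 0.05 s, during which the arm holds its last target. There are 200 camera calls.

## Working session

There is one attempt and no reset: what is moved stays moved. The work goes in short steps, Python scripts to look and compute and a tool call to move; the robot and the scene stay as the last step left them, time stands still between calls to the robot, and variables do not carry over. Pictures are saved under pics/ and viewed, at most 13 in all, crops included, and the job is handed in when it is done.

Besides the shell and the picture viewer there is one more tool, called as name(argument=value, ...), one argument or row to a line, values as JSON. servo_tool: Moves the arm, as the interface text tells. Its arguments: {"type":"object","properties":{"gripper":{"type":"array"},"translation":{"type":"array"},"rot":{"type":"array"},"squeeze":{"type":"number"}},"required":["gripper","translation","rot"]}

```bash
mkdir -p pics; cat > h.py <<'E'
import numpy as np, cv2
from rig import r, imaging, workorder, models
from scipy.spatial.transform import Rotation as Ro
def cam(n,save=None):
    c=imaging.read_camera(n)
    if save: cv2.imwrite(f'pics/{save}.png',c['image'][:,:,::-1])
    return c
def ray(c,uv):
    K,d,R,t=[np.array(c[k],float) for k in('K','dist_coeffs','R','t')]
    p=cv2.undistortPoints(np.array([[uv]],float),K,d)[0,0]
    return -R.T@t, R.T@np.array([p[0],p[1],1])
def atz(c,uv,z):
    o,v=ray(c,uv); return o+v*(z-o[2])/v[2]
def atdepth(c,uv):
    o,v=ray(c,uv); u=np.round(uv).astype(int); w=c['depth'][u[1]-2:u[1]+3,u[0]-2:u[0]+3]; w=w[w>0]
    return o+v*np.median(w) if len(w) else None
def proj(c,X):
    return cv2.projectPoints(np.array(X,float).reshape(-1,3),cv2.Rodrigues(np.array(c['R'],float))[0],np.array(c['t'],float),np.array(c['K'],float),np.array(c['dist_coeffs'],float))[0][:,0]
E
python3 - <<'E'
from h import *
for n in('top','scene'):
    c=cam(n,n+'0')
    print(n,-c['R'].T@c['t'])
    for q in('indexer','knob_grip','socket_large','socket_a','socket_b','enable_box','treadle_pad','laser_spot','stop_bar','thumb_nut','driver'):
        for p in models.pinpoint(n,q)[:5]:
            uv=np.array(p['point'])*[640,480]; d=atdepth(c,uv) if 2<uv[0]<637 and 2<uv[1]<477 else None
            print(q,round(p['conf'],2),uv.round(),None if d is None else d.round())
print(r.get_state())
E
```

```text
top [ 363.10776302 -127.2632117  1383.2482152 ]
indexer 0.77 [343. 219.] [ 538. -191.   66.]
knob_grip 0.53 [345. 220.] [ 535. -197.   67.]
socket_large 0.78 [328. 224.] [ 522. -152.   71.]
socket_large 0.7 [481. 256.] [ 435. -573.   14.]
socket_a 0.67 [341. 204.] [ 574. -187.   85.]
socket_a 0.51 [355. 234.] [ 496. -222.   83.]
socket_a 0.47 [362. 215.] [ 546. -240.   77.]
socket_a 0.4 [376. 331.] [ 239. -278.   22.]
socket_b 0.67 [341. 204.] [ 574. -187.   85.]
socket_b 0.51 [355. 234.] [ 496. -222.   83.]
socket_b 0.47 [362. 215.] [ 546. -240.   77.]
socket_b 0.4 [376. 331.] [ 239. -278.   22.]
enable_box 0.57 [208. 219.] [540. 161.  82.]
treadle_pad 0.86 [199. 222.] [531. 183.  82.]
laser_spot 0.81 [363. 212.] [ 553. -244.   74.]
stop_bar 0.87 [256. 250.] [463.  43.  10.]
stop_bar 0.72 [327. 247.] [ 460. -147.  108.]
thumb_nut 0.52 [232. 143.] [758. 108.  26.]
driver 0.86 [289. 155.] [724. -47.  15.]
scene [ 984.0395811  -261.31346049  874.58381989]
indexer 0.73 [299. 286.] [ 571. -203.   61.]
indexer 0.33 [390. 349.] [728. -62.  23.]
knob_grip 0.46 [307. 227.] [ 466. -163.  101.
[... 782 characters left out ...]
  27.]
{'t': 1.2, 'joints': array([-1.00988595e+00,  3.58612065e-01,  1.18845271e-02, -1.88380453e-05,
       -1.22408838e+00, -2.88137728e-01]), 'joint_vel': array([-0.00063271, -0.00123818,  0.00094575,  0.00063217, -0.0011838 ,
        0.00114421]), 'tau': array([-1.58346975e-03, -5.82395554e+01,  2.93303061e+01,  7.00264737e+00,
        1.25281565e-02, -3.31782746e-05]), 'position': array([ 181.85072796, -650.01202629,  191.64329122]), 'tcp_rot': array([ 4.03820956e-06, -1.35960719e-01,  9.90714229e-01,  1.25732716e-05]), 'ft_force': array([ 0.54975735, -0.63793696, -0.19136   ]), 'moment': array([-0.03034961, -0.0117307 , -0.01114664]), 'gripper_force': 0.0, 'opening': 87.7817384468616}
```

```bash
python3 - <<'E'
import cv2
a=cv2.imread('pics/top0.png')[120:340,180:500]; cv2.imwrite('pics/top0c.png',cv2.resize(a,None,fx=2.5,fy=2.5,interpolation=cv2.INTER_CUBIC))
a=cv2.imread('pics/scene0.png')[140:380,200:520]; cv2.imwrite('pics/scene0c.png',cv2.resize(a,None,fx=2.5,fy=2.5,interpolation=cv2.INTER_CUBIC))
E
```

```text
(no output)
```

View pics/top0c.png

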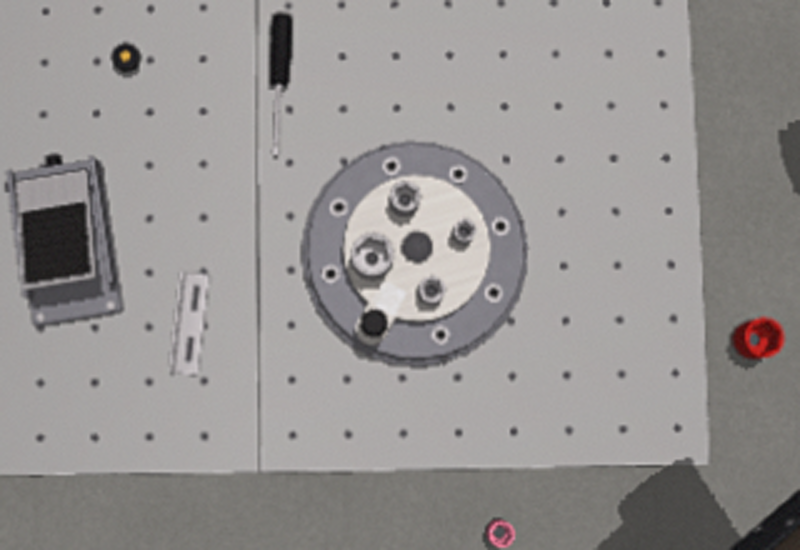

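View pics/scene0c.png

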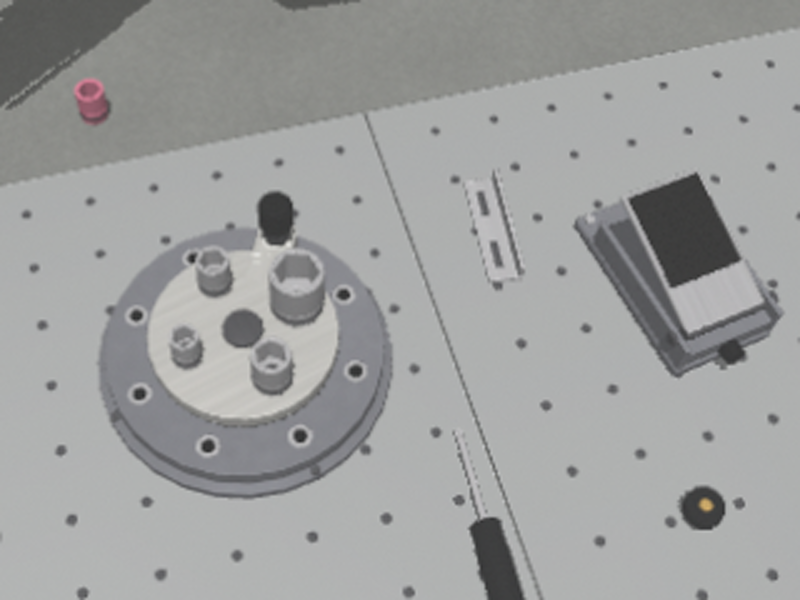

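The overview shows the table centre at top pixel ~(347,219). The large socket is left of it at (329,223), opposite the laser, and small socket_a is at (365,213) facing the laser. The black knob is at (330,249), socket_b at (353,236) and socket_c at (342,200).

Large-socket candidates: chrome on the table (329,223), which I choose, and the red look-alike at (483,256), which I leave. The black thumb nut at (230,143) could pass for the knob but stands off the table, and the pink socket_b copy is at (380,333).

A half-turn is needed. Next I fit the indexer pose from the bushes in both views.

```bash
python3 - <<'E'
from h import *
from scipy.optimize import least_squares
T=np.array([(391,166),(458,174),(500,226),(494,292),(441,334),(331,273),(338,207)])/2.5+[180,120]
S=np.array([(136,315),(140,394),(208,446),(300,437),(355,371),(343,294),(193,258)])/2.5+[200,140]
cs={}
def refine(c,P):
    g=255-cv2.cvtColor(c['image'],cv2.COLOR_RGB2GRAY).astype(float); out=[]
    for p in P:
        for _ in range(3):
            u,v=np.round(p).astype(int); w=g[v-3:v+4,u-3:u+4]; w=np.clip(w-np.percentile(w,75),0,None)
            yy,xx=np.mgrid[v-3:v+4,u-3:u+4]; p=np.array([(w*xx).sum(),(w*yy).sum()])/w.sum()
        out.append(p)
    return np.array(out)
obs=[]
for n,P in(('top',T),('scene',S)):
    c=cam(n); obs.append((c,refine(c,P)))
b=lambda p,k,rad,z:np.c_[p[0]+rad*np.cos(p[2]+k),p[1]+rad*np.sin(p[2]+k),np.full(len(k),z)]
def res(p,sel):
    e=[]
    for c,P in sel:
        W=np.array([atz(c,q,30) for q in P]); k=np.round((np.arctan2(W[:,1]-p[1],W[:,0]-p[0])-p[2])/(np.pi/4))*np.pi/4
        e.append(proj(c,b(p,k,95,30))-P)
    return np.concatenate(e).ravel()
for sel in(obs[:1],obs[1:],obs):
    s=least_squares(res,[538,-195,0.3],args=(sel,)); print(s.x.round(3),np.abs(s.fun).max().round(2))
p=s.x
for c,_ in obs:
    for nm,k,rad,z in(('knobtop',135,95,102),('large',90,50,104),('a',-90,50,88)):
        print(nm,proj(c,b(p,np.radians([k]),rad,z))[0].round(1))
for d in(135,315): print('knob',d,b(p,np.radians([d]),95,86)[0].round(1))
for c,n in((obs[0][0],'top'),(obs[1][0],'scene')):
    m=models.pinpoint(n,'treadle_pad')[0]['point']; print(atz(c,np.array(m)*[640,480],78))
    m=models.pinpoint(n,'enable_box')[0]['point']; print('box',atz(c,np.array(m)*[640,480],0))
# knob top blob in top
E
```

```text
[ 5.40077e+02 -2.01954e+02  2.62000e-01] 0.27
[ 5.34455e+02 -2.00959e+02  2.62000e-01] 0.56
[ 5.36794e+02 -2.01345e+02  2.62000e-01] 1.36
knobtop [329.2 249.4]
large [328.5 222.3]
a [365.5 212.6]
knobtop [309.5 221.9]
large [318.  249.2]
a [273.1 275.1]
knob 135 [ 454.5 -153.9   86. ]
knob 315 [ 619.1 -248.8   86. ]
[528.16775695 177.88996056  78.        ]
box [552.44934521 174.68540318   0.        ]
[518.79315765 178.2631951   78.        ]
box [558.05850958 191.26328475   0.        ]
```

servo_tool(
  gripper=[0.45,0.45,0.45,0.45],
  translation=[
    [-0.82,0.84,0],
    [-0.82,0.84,0],
    [-0.82,0.84,0],
    [-0.82,0.84,0],
  ],
  rot=[
    [0,0,0],
    [0,0,0],
    [0,0,0],
    [0,0,0],
  ],
  squeeze=50,
)

```text
t: 1.83
position: [250.7, -523.1, 191.9]
tcp_rot: [0.0, -0.136, 0.991, 0.0]
ft_force: [-0.2, 0.4, 0.5]
opening: 66.6
gripper_force: 0.0
```

servo_tool(
  gripper=[0.45,0.45,0.45,0.45],
  translation=[
    [-0.82,0.84,0],
    [-0.82,0.84,0],
    [-0.82,0.84,0],
    [-0.82,0.84,0],
  ],
  rot=[
    [0,0,0],
    [0,0,0],
    [0,0,0],
    [0,0,0],
  ],
)

```text
t: 2.17
position: [318.4, -399.7, 192.1]
tcp_rot: [0.001, -0.137, 0.991, -0.0]
ft_force: [0.1, 0.4, 0.2]
opening: 48.8
gripper_force: 0.0
```

servo_tool(
  gripper=[0.45,0.45,0.45,0.45],
  translation=[
    [-0.82,0.84,0],
    [-0.82,0.84,0],
    [-0.82,0.84,0],
    [-0.82,0.84,0],
  ],
  rot=[
    [0,0,0],
    [0,0,0],
    [0,0,0],
    [0,0,0],
  ],
)

```text
t: 2.5
position: [386.2, -276.2, 192.2]
tcp_rot: [0.001, -0.137, 0.991, -0.0]
ft_force: [-0.3, -0.1, -0.1]
opening: 47.9
gripper_force: 0.0
```

servo_tool(
  gripper=[0.45,0.45,0.45,0.45,0.45],
  translation=[
    [-0.4,0.4,-0.2],
    [-0.4,0.4,-0.2],
    [-0.4,0.4,-0.2],
    [-0.4,0.4,-0.2],
    [-0.4,0.4,-0.2],
  ],
  rot=[
    [0,0,0.25],
    [0,0,0.25],
    [0,0,0.25],
    [0,0,0.25],
    [0,0,0.25],
  ],
)

```text
t: 2.92
position: [418.5, -219.3, 216.2]
tcp_rot: [0.001, 0.165, 0.986, 0.0]
ft_force: [-0.2, -0.2, -0.4]
opening: 48.2
gripper_force: 0.0
```

```bash
cat > w.py <<'E'
from h import *
import sys
c=cam('wrist',sys.argv[1]); s=r.get_state(); print(s['position'].round(1),s['tcp_rot'].round(3))
print('cam',(-c['R'].T@c['t']).round())
for q in('knob_grip','indexer','socket_large','laser_spot'):
    for p in models.pinpoint('wrist',q)[:2]:
        uv=np.array(p['point'])*[640,480]; print(q,round(p['conf'],2),uv.round(),atz(c,uv,{'knob_grip':86,'indexer':0,'socket_large':52,'laser_spot':77}[q]).round(1))
for n,X in(('c',(537,-201,52)),('knobtop',(454.5,-153.9,102))): print(n,proj(c,X).round())
E
python3 w.py w1
```

```text
[ 418.3 -219.6  216. ] [0.    0.17  0.985 0.   ]
cam [ 353. -197.  409.]
knob_grip 0.97 [418. 241.] [ 457.9 -151.    86. ]
knob_grip 0.18 [428. 302.] [ 510.6 -156.7   86. ]
indexer 0.64 [374. 309.] [ 541.3 -201.9   -0. ]
socket_large 0.62 [428. 303.] [ 528.6 -152.5   52. ]
laser_spot 0.83 [332. 371.] [ 550.8 -253.8   77. ]
c [[380. 327.]]
knobtop [[418. 244.]]
```

View pics/w1.png

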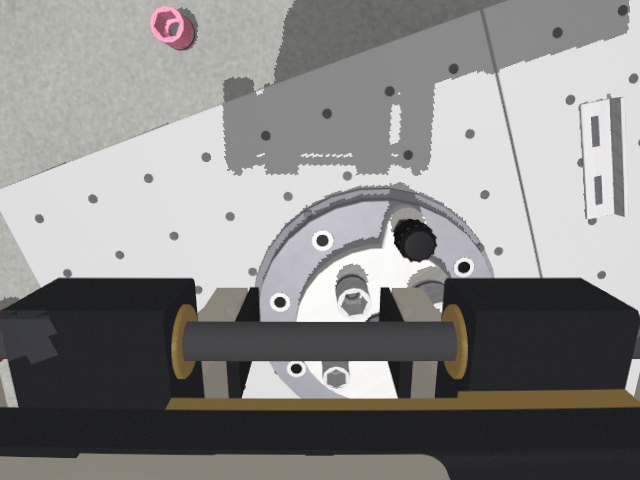

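The wrist view shows the knob at (415,240) and bushes at (322,240), (280,302), (296,369) and (464,267); the gripper hides the centre. I'll refine the table centre from these.

```bash
python3 - <<'E'
from h import *
from scipy.optimize import least_squares
c=cam('wrist'); g=cv2.cvtColor(c['image'],cv2.COLOR_RGB2GRAY)
P=[]
for p in [(322,240),(280,302),(296,369),(464,267)]:
    u,v=p; w=(g[v-8:v+9,u-8:u+9]<70).astype(np.uint8); n,l,st,ce=cv2.connectedComponentsWithStats(w)
    i=l[8,8]; P.append(ce[i]+[u-8,v-8]); print(p,st[i][4],P[-1].round(1))
P=np.array(P)
def f(p):
    W=np.array([atz(c,q,30) for q in P]); k=np.round((np.arctan2(W[:,1]-p[1],W[:,0]-p[0])-p[2])/(np.pi/4))*np.pi/4
    return (proj(c,np.c_[p[0]+95*np.cos(p[2]+k),p[1]+95*np.sin(p[2]+k),np.full(4,30)])-P).ravel()
s=least_squares(f,[537,-201,.262]); print(s.x.round(3),s.fun.round(2))
p=s.x
for d in(135,315): print(d,p[0]+95*np.cos(p[2]+np.radians(d)),p[1]+95*np.sin(p[2]+np.radians(d)))
m=(g<60).astype(np.uint8); n,l,st,ce=cv2.connectedComponentsWithStats(m); i=l[240,415]; print('knob blob',st[i],ce[i]); print(atz(c,ce[i],92))
E
```

```text
(322, 240) 88 [323.  240.6]
(280, 302) 79 [279.9 302.2]
(296, 369) 73 [295.6 368.9]
(464, 267) 92 [464.4 268.6]
[ 5.38704e+02 -2.02221e+02  2.61000e-01] [ 0.33  0.88  1.12 -0.27  0.78 -1.4  -2.19  0.31]
135 456.4779536503347 -154.64060715797228
315 620.9302363942029 -249.80071802555608
knob blob [ 395  220   43   43 1367] [415.46013168 240.89978054]
[ 453.67962866 -154.19652221   92.        ]
```

servo_tool(
  gripper=[0.45,0.45,0.45,0.45,0.45],
  translation=[
    [-0.06,0.33,0.1],
    [-0.11,0.62,0.3],
    [-0.11,0.62,0.55],
    [-0.11,0.62,0.75],
    [-0.11,0.62,0.75],
  ],
  rot=[
    [0,0,0.03],
    [0,0,0.058],
    [0,0,0.058],
    [0,0,0.058],
    [0,0,0.058],
  ],
)

```text
t: 3.63
position: [451.2, -153.3, 121.3]
tcp_rot: [-0.004, 0.251, 0.968, -0.001]
ft_force: [-1.2, -0.5, -0.6]
opening: 48.3
gripper_force: 0.0
```

```bash
python3 w.py w2
```

```text
[ 452.6 -153.9  123.9] [-0.002  0.251  0.968 -0.001]
cam [ 392. -120.  314.]
knob_grip 0.67 [324. 268.] [ 457.3 -154.7   86. ]
c [[320. 378.]]
knobtop [[322. 273.]]
```

View pics/w2.png

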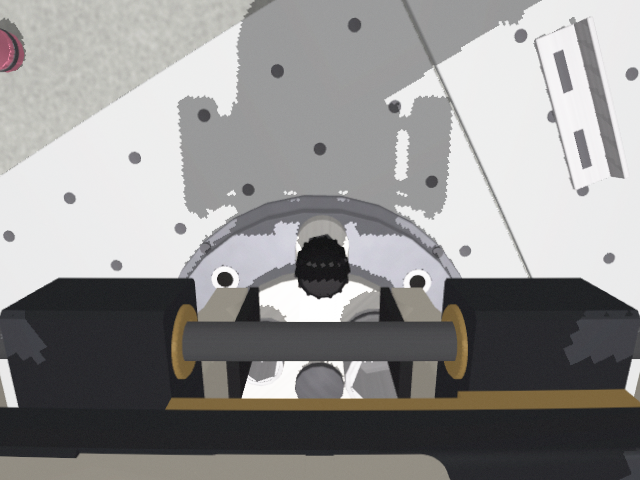

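The knob sits centred between the fingers at (322,265). I'll descend and grip.

servo_tool(
  gripper=[0.45,0.45,0.45,0.45,0.45],
  translation=[
    [-0.025,0.01,0.15],
    [-0.025,0.01,0.3],
    [-0.025,0.01,0.4],
    [-0.025,0.01,0.47],
    [-0.025,0.01,0.47],
  ],
  rot=[
    [0,0,0],
    [0,0,0],
    [0,0,0],
    [0,0,0],
    [0,0,0],
  ],
)

```text
t: 4.3
position: [457.2, -154.6, 68.9]
tcp_rot: [-0.0, 0.252, 0.968, -0.0]
ft_force: [-0.9, 0.0, 0.7]
opening: 48.3
gripper_force: 0.0
```

servo_tool(
  gripper=[1,1,1,1,1],
  translation=[
    [0,0,0],
    [0,0,0],
    [0,0,0],
    [0,0,0],
    [0,0,0],
  ],
  rot=[
    [0,0,0],
    [0,0,0],
    [0,0,0],
    [0,0,0],
    [0,0,0],
  ],
  squeeze=45,
)

```text
t: 4.72
position: [458.1, -154.3, 69.9]
tcp_rot: [0.001, 0.252, 0.968, 0.0]
ft_force: [0.3, -0.2, 0.0]
opening: 22.2
gripper_force: 40.9
```

```bash
python3 - <<'E'
from h import *
print(r.get_state()['opening'],r.get_state()['gripper_force'])
a=cam('wrist')['image'][180:420,160:480]; b=cam('scene')['image'][160:280,230:390]
im=np.vstack([cv2.resize(a,(400,300)),cv2.resize(b,(400,300))])
cv2.imwrite('pics/w3.png',im[:,:,::-1])
E
```

```text
22.16609272789726 40.8987333253026
```

View pics/w3.png

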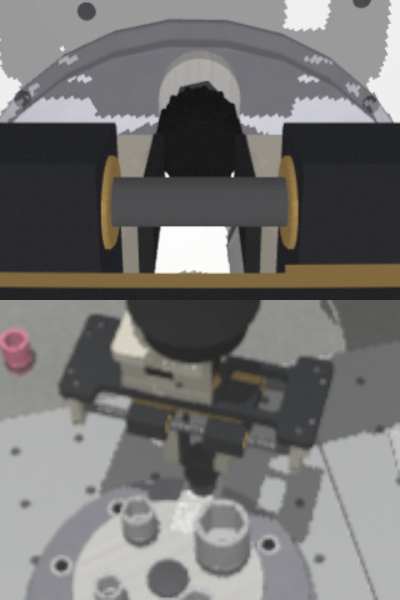

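servo_tool(
  gripper=[1,1,1,1,1],
  translation=[
    [0,0,-0.03],
    [0,0,-0.06],
    [0,0,-0.09],
    [0,0,-0.11],
    [0,0,-0.11],
  ],
  rot=[
    [0,0,0],
    [0,0,0],
    [0,0,0],
    [0,0,0],
    [0,0,0],
  ],
  squeeze=55,
)

```text
t: 5.23
position: [457.7, -154.2, 82.7]
tcp_rot: [0.0, 0.252, 0.968, 0.0]
ft_force: [3.7, -2.1, -10.5]
opening: 21.2
gripper_force: 47.7
```

```bash
python3 - <<'E'
from h import *
a=cam('wrist')['image'][180:420,160:480]; b=cam('scene')['image'][160:280,230:390]
s=r.get_state(); print({k:np.round(s[k],2) for k in('position','ft_force','opening','gripper_force','tcp_rot')})
im=np.vstack([cv2.resize(a,(400,300)),cv2.resize(b,(400,300))])
cv2.imwrite('pics/w4.png',im[:,:,::-1])
E
```

```text
{'position': array([ 457.57, -154.26,   82.33]), 'ft_force': array([ 3.58, -2.08, -9.61]), 'opening': np.float64(21.47), 'gripper_force': np.float64(47.75), 'tcp_rot': array([0.  , 0.25, 0.97, 0.  ])}
```

View pics/w4.png

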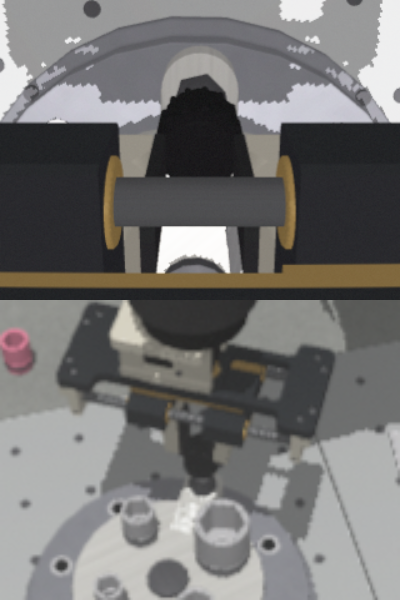

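```bash
python3 - <<'E'
import numpy as np
a=np.radians(-0.8+7.5*np.arange(25)); P=np.c_[np.cos(a),-np.sin(a)]*95/120
for k in range(5): print((P[5*k+1:5*k+6]-P[5*k]).round(3).tolist())
E
```

```text
[[-0.005, -0.103], [-0.024, -0.205], [-0.056, -0.304], [-0.101, -0.397], [-0.157, -0.484]]
[[-0.067, -0.079], [-0.144, -0.148], [-0.229, -0.207], [-0.322, -0.254], [-0.419, -0.289]]
[[-0.101, -0.022], [-0.205, -0.03], [-0.308, -0.025], [-0.41, -0.006], [-0.508, 0.026]]
[[-0.094, 0.044], [-0.18, 0.101], [-0.259, 0.168], [-0.329, 0.245], [-0.387, 0.33]]
[[-0.047, 0.092], [-0.082, 0.19], [-0.103, 0.291], [-0.112, 0.394]]
```

servo_tool(
  gripper=[1,1,1,1,1],
  translation=[
    [-0.005,-0.103,-0.005],
    [-0.024,-0.205,-0.005],
    [-0.056,-0.304,-0.005],
    [-0.101,-0.397,-0.005],
    [-0.157,-0.484,-0.005],
  ],
  rot=[
    [0,0,0],
    [0,0,0],
    [0,0,0],
    [0,0,0],
    [0,0,0],
  ],
)

```text
t: 5.75
position: [445.0, -214.4, 82.7]
tcp_rot: [-0.0, 0.252, 0.968, 0.0]
ft_force: [3.2, 2.3, -9.3]
opening: 21.6
gripper_force: 47.7
```

servo_tool(
  gripper=[1,1,1,1,1],
  translation=[
    [-0.067,-0.079,0],
    [-0.144,-0.148,0],
    [-0.229,-0.207,0],
    [-0.322,-0.254,0],
    [-0.419,-0.289,0],
  ],
  rot=[
    [0,0,0],
    [0,0,0],
    [0,0,0],
    [0,0,0],
    [0,0,0],
  ],
)

```text
t: 6.17
position: [472.0, -269.8, 82.4]
tcp_rot: [-0.001, 0.252, 0.968, 0.0]
ft_force: [-0.2, 1.4, -9.4]
opening: 21.4
gripper_force: 47.7
```

servo_tool(
  gripper=[1,1,1,1,1],
  translation=[
    [-0.101,-0.022,0],
    [-0.205,-0.03,0],
    [-0.308,-0.025,0],
    [-0.41,-0.006,0],
    [-0.508,0.026,0],
  ],
  rot=[
    [0,0,0],
    [0,0,0],
    [0,0,0],
    [0,0,0],
    [0,0,0],
  ],
)

```text
t: 6.58
position: [526.8, -296.9, 82.0]
tcp_rot: [-0.002, 0.252, 0.968, -0.0]
ft_force: [-1.1, -0.3, -8.1]
opening: 21.2
gripper_force: 47.8
```

servo_tool(
  gripper=[1,1,1,1,1],
  translation=[
    [-0.094,0.044,0],
    [-0.18,0.101,0],
    [-0.259,0.168,0],
    [-0.329,0.245,0],
    [-0.387,0.33,0],
  ],
  rot=[
    [0,0,0],
    [0,0,0],
    [0,0,0],
    [0,0,0],
    [0,0,0],
  ],
)

```text
t: 7.0
position: [588.4, -284.2, 82.8]
tcp_rot: [-0.0, 0.252, 0.968, -0.0]
ft_force: [0.2, -2.0, -9.6]
opening: 21.3
gripper_force: 47.7
```

servo_tool(
  gripper=[1,1,1,1,1],
  translation=[
    [-0.047,0.092,0],
    [-0.082,0.19,0],
    [-0.103,0.291,0],
    [-0.112,0.394,0],
    [-0.112,0.394,0],
  ],
  rot=[
    [0,0,0],
    [0,0,0],
    [0,0,0],
    [0,0,0],
    [0,0,0],
  ],
)

```text
t: 7.42
position: [623.8, -246.7, 83.0]
tcp_rot: [0.0, 0.251, 0.968, 0.0]
ft_force: [2.7, -0.8, -9.6]
opening: 21.3
gripper_force: 47.7
```

```bash
python3 - <<'E'
from h import *
c=cam('top'); d=cam('scene')
s=r.get_state(); print({k:np.round(s[k],2) for k in('position','ft_force','opening','gripper_force','tcp_rot')})
a=c['image'][150:290,270:430]; b=d['image'][180:360,200:400]
im=np.hstack([cv2.resize(a,(400,350)),cv2.resize(b,(400,350))])
cv2.imwrite('pics/w5.png',im[:,:,::-1])
E
```

```text
{'position': array([ 623.02, -248.09,   83.24]), 'ft_force': array([ 1.79, -0.74, -9.24]), 'opening': np.float64(21.11), 'gripper_force': np.float64(47.71), 'tcp_rot': array([0.  , 0.25, 0.97, 0.  ])}
```

View pics/w5.png

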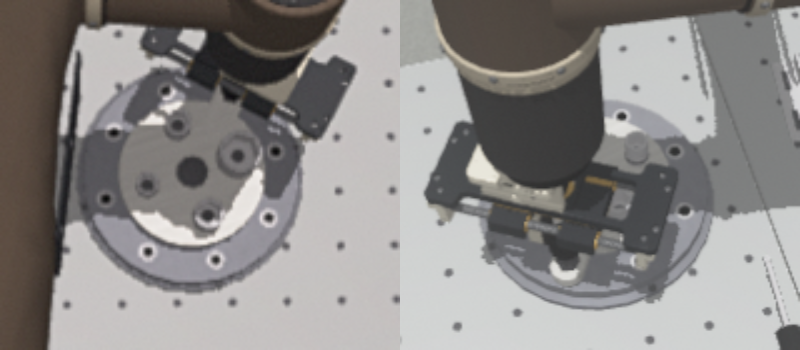

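The large socket is now on the laser side, at (238,155) in the left panel, and all four sockets stand. I'll trim 1.5 mm and lower the plunger.

servo_tool(
  gripper=[1,1,1,1,1],
  translation=[
    [0,-0.012,0],
    [0,-0.012,0.03],
    [0,-0.012,0.06],
    [0,-0.012,0.09],
    [0,-0.012,0.11],
  ],
  rot=[
    [0,0,0],
    [0,0,0],
    [0,0,0],
    [0,0,0],
    [0,0,0],
  ],
)

```text
t: 7.93
position: [621.5, -251.2, 69.9]
tcp_rot: [0.0, 0.252, 0.968, -0.0]
ft_force: [2.5, 0.5, 8.6]
opening: 21.2
gripper_force: 52.0
```

```bash
python3 - <<'E'
from h import *
s=r.get_state(); print({k:np.round(s[k],2) for k in('position','ft_force','opening','gripper_force','tcp_rot')})
E
```

```text
{'position': array([ 621.53, -251.19,   69.89]), 'ft_force': array([2.5 , 0.54, 8.6 ]), 'opening': np.float64(21.24), 'gripper_force': np.float64(51.97), 'tcp_rot': array([ 0.  ,  0.25,  0.97, -0.  ])}
```

servo_tool(
  gripper=[0.45,0.45,0.45,0.45,0.45],
  translation=[
    [0,0,-0.01],
    [0,0,-0.01],
    [0,0,-0.01],
    [0,0,-0.01],
    [0,0,-0.01],
  ],
  rot=[
    [0,0,0],
    [0,0,0],
    [0,0,0],
    [0,0,0],
    [0,0,0],
  ],
)

```text
t: 8.35
position: [621.5, -250.8, 71.7]
tcp_rot: [0.0, 0.252, 0.968, -0.0]
ft_force: [0.8, -0.0, -0.0]
opening: 46.2
gripper_force: 0.0
```

servo_tool(
  gripper=[0.45,0.45,0.45,0.45,0.45],
  translation=[
    [0,0,-0.1],
    [0,0,-0.3],
    [0,0,-0.5],
    [0,0,-0.8],
    [0,0,-1],
  ],
  rot=[
    [0,0,0],
    [0,0,0],
    [0,0,0],
    [0,0,0],
    [0,0,0],
  ],
)

```text
t: 8.77
position: [622.0, -251.2, 195.4]
tcp_rot: [0.001, 0.252, 0.968, -0.0]
ft_force: [1.2, -1.2, 1.1]
opening: 48.1
gripper_force: 0.0
```

servo_tool(
  gripper=[1,1,1,1,1],
  translation=[
    [0.2,0.23,0],
    [0.4,0.46,0],
    [0.6,0.69,0],
    [0.8,0.92,0],
    [0.8,0.92,0],
  ],
  rot=[
    [0,0,0],
    [0,0,0],
    [0,0,0],
    [0,0,0],
    [0,0,0],
  ],
)

```text
t: 9.18
position: [590.7, -102.9, 192.9]
tcp_rot: [0.001, 0.251, 0.968, 0.001]
ft_force: [-0.7, -0.6, 0.3]
opening: 20.5
gripper_force: 0.0
```

servo_tool(
  gripper=[1,1,1,1,1],
  translation=[
    [0.2,0.23,0],
    [0.4,0.46,0],
    [0.6,0.69,0],
    [0.8,0.92,0],
    [0.8,0.92,0],
  ],
  rot=[
    [0,0,0],
    [0,0,0],
    [0,0,0],
    [0,0,0],
    [0,0,0],
  ],
)

```text
t: 9.6
position: [560.9, 40.4, 192.5]
tcp_rot: [0.001, 0.25, 0.968, 0.001]
ft_force: [-0.1, -0.8, -0.1]
opening: 0.5
gripper_force: 0.0
```

servo_tool(
  gripper=[1,1,1,1,1],
  translation=[
    [0.1,0.11,0],
    [0.2,0.23,0],
    [0.3,0.34,0],
    [0.4,0.46,0],
    [0.4,0.46,0],
  ],
  rot=[
    [0,0,-0.23],
    [0,0,-0.23],
    [0,0,-0.23],
    [0,0,-0.23],
    [0,0,-0.23],
  ],
)

```text
t: 10.02
position: [546.4, 109.6, 192.3]
tcp_rot: [0.001, -0.062, 0.998, 0.0]
ft_force: [-0.4, -0.6, 0.2]
opening: 0.2
gripper_force: 0.0
```

```bash
python3 - <<'E'
from h import *
w=cam('wrist'); s=r.get_state(); print(s['position'].round(1),s['tcp_rot'].round(3),s['opening'])
for n in('wrist','top','scene'):
    c=w if n=='wrist' else cam(n)
    if n=='top': a=c['image'][150:290,270:430]
    if n=='scene': b=c['image'][180:360,200:400]
    for q,z in(('treadle_pad',78),('enable_box',0),('knob_grip',86),('socket_large',52)):
        for p in models.pinpoint(n,q)[:2]:
            uv=np.array(p['point'])*[640,480]; dd=atdepth(c,uv) if 2<uv[0]<637 and 2<uv[1]<477 else None
            print(n,q,round(p['conf'],2),uv.round(),atz(c,uv,z).round(1),dd if dd is None else dd.round())
im=np.vstack([np.hstack([cv2.resize(a,(350,300)),cv2.resize(b,(350,300))]),cv2.resize(w['image'][100:400],(700,300))])
cv2.imwrite('pics/w6.png',im[:,:,::-1])
E
```

```text
[546.6 108.7 192.2] [ 0.001 -0.066  0.998  0.   ] 0.324068603569478
wrist treadle_pad 0.69 [411. 219.] [531.6 175.6  78. ] [531. 175.  83.]
wrist enable_box 0.83 [394. 229.] [556.9 180.7   0. ] [540. 164.  81.]
top treadle_pad 0.85 [203. 222.] [534.1 173.7  78. ] [533. 172.  85.]
top treadle_pad 0.47 [368. 214.] [ 547.4 -256.5   78. ] [ 548. -257.   74.]
top knob_grip 0.53 [365. 185.] [ 622.  -249.8   86. ] [ 618. -248.  108.]
top socket_large 0.81 [480. 259.] [ 426.8 -556.3   52. ] [ 427. -558.   48.]
top socket_large 0.74 [367. 211.] [ 558.  -256.6   52. ] [ 555. -255.   73.]
scene treadle_pad 0.57 [470. 222.] [522.6 180.6  78. ] [526. 178.  83.]
scene enable_box 0.72 [471. 249.] [546.9 195.    0. ] [581. 160.  67.]
scene knob_grip 0.58 [278. 307.] [ 616.9 -254.2   86. ] [ 627. -254.  107.]
scene socket_large 0.68 [124. 282.] [ 471.9 -546.2   52. ] [ 453. -557.   21.]
scene socket_large 0.63 [273. 282.] [ 545.2 -251.3   52. ] [ 570. -252.   98.]
```

View pics/w6.png

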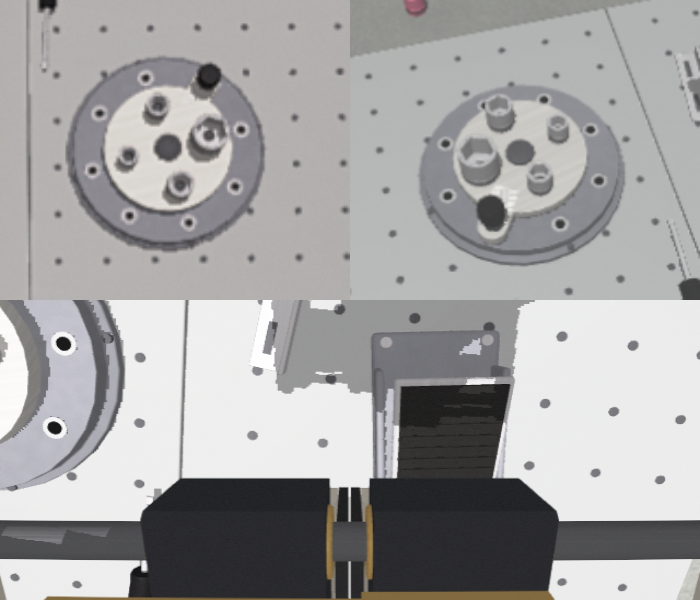

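The large socket faces the laser and all the sockets stand. I'll check the plunger height numerically against the faceplate before pressing.

```bash
python3 - <<'E'
from h import *
for n,ce in(('top',(540.1,-202)),('scene',(534.5,-201))):
    c=cam(n); g=cv2.cvtColor(c['image'],cv2.COLOR_RGB2GRAY)
    K,d,R,t=[np.array(c[k],float) for k in('K','dist_coeffs','R','t')]
    vv,uu=np.mgrid[150:360,240:440]; uv=np.c_[uu.ravel(),vv.ravel()].astype(float)
    p=cv2.undistortPoints(uv[:,None],K,d)[:,0]; D=c['depth'][150:360,240:440].ravel()
    W=(np.c_[p,np.ones(len(p))]*D[:,None]-t)@R; W=W[D>0]
    a=np.radians(-30); k=np.array(ce)+95*np.array([np.cos(a),np.sin(a)])
    rk=np.hypot(*(W[:,:2]-k).T); rc=np.hypot(*(W[:,:2]-ce).T)
    z=W[:,2]
    def s(m): return np.median(z[m]).round(1),int(m.sum())
    th=np.degrees(np.arctan2(W[:,1]-ce[1],W[:,0]-ce[0]))
    print(n,'knob',s((rk<11)&(z>95)),np.sort(z[rk<14])[-5:].round(1),'plate',s((rc<74)&(rc>30)&(abs(z-52)<10)),'flange',s((rc>85)&(rc<112)&(abs(z-30)<10)),'socket',np.sort(z[(abs(th+75)<20)&(rc<74)&(rc>26)])[-30::10].round(1))
    m=(rk<25)&(z>95); print('knob xy',W[m][:,:2].mean(0).round(1),'pred',k.round(1), 'proj',proj(c,[*k,102]).round(1))
E
```

```text
top knob (np.float64(108.9), 55) [112.6 112.8 112.9 112.9 114.9] plate (np.float64(57.9), 1329) flange (np.float64(36.1), 1918) socket [110.2 111.1 112.4]
knob xy [ 618.6 -248.9] pred [ 622.4 -249.5] proj [[365.2 183.9]]
scene knob (np.float64(107.1), 97) [109.4 109.7 110.  110.8 111.3] plate (np.float64(57.5), 1785) flange (np.float64(35.5), 3064) socket [109.8 110.3 110.9]
knob xy [ 621.2 -250.2] pred [ 616.8 -248.5] proj [[280.  302.4]]
```

Knob minus plate is ~50 mm in both cameras, so the plunger is home. The whole bed reads ~6 mm high, so I expect the pad near z 84. Moving above the pad.

servo_tool(
  gripper=[1,1,1,1,1],
  translation=[
    [0.03,0.28,0],
    [0.06,0.57,0.2],
    [0.06,0.57,0.45],
    [0.06,0.57,0.65],
    [0.06,0.57,0.7],
  ],
  rot=[
    [0,0,0],
    [0,0,0],
    [0,0,0],
    [0,0,0],
    [0,0,0],
  ],
)

```text
t: 11.28
position: [529.0, 173.9, 103.2]
tcp_rot: [-0.003, -0.058, 0.998, -0.001]
ft_force: [-0.7, 0.7, -0.1]
opening: 0.6
gripper_force: 0.0
```

servo_tool(
  gripper=[1,1,1],
  translation=[
    [0,0,0.03],
    [0,0,0.05],
    [0,0,0.05],
  ],
  rot=[
    [0,0,0],
    [0,0,0],
    [0,0,0],
  ],
)

```text
t: 11.53
position: [532.3, 174.5, 102.0]
tcp_rot: [0.001, -0.057, 0.998, 0.0]
ft_force: [0.0, 0.6, 0.4]
opening: 0.3
gripper_force: 0.0
```

```bash
python3 - <<'E'
from h import *
c=cam('wrist');b=cam('scene')
s=r.get_state(); print(s['position'].round(1),s['ft_force'].round(1))
im=np.hstack([c['image'][150:400,200:440],b['image'][150:300,400:544].repeat(1,0)[:150].copy() if 0 else cv2.resize(b['image'][150:300,390:560],(283,250))])
cv2.imwrite('pics/w7.png',im[:,:,::-1])
E
```

```text
[532.4 174.6 102.4] [-0.5  0.3 -0.7]
```

View pics/w7.png

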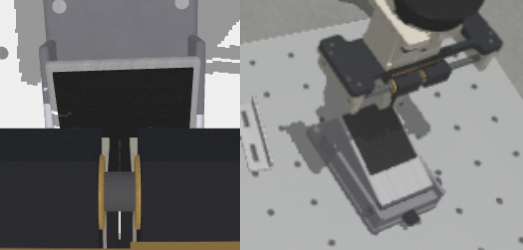

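The closed fingers are centred over the rubber, columns 52–197 with the fingers at ~120. I'll descend while watching the force.

servo_tool(
  gripper=[1,1,1,1],
  translation=[
    [0,0,0.04],
    [0,0,0.08],
    [0,0,0.1],
    [0,0,0.1],
  ],
  rot=[
    [0,0,0],
    [0,0,0],
    [0,0,0],
    [0,0,0],
  ],
)

```text
t: 11.97
position: [531.1, 174.1, 88.4]
tcp_rot: [-0.0, -0.057, 0.998, -0.0]
ft_force: [0.2, 0.1, -0.8]
opening: 0.4
gripper_force: 0.0
```

servo_tool(
  gripper=[1,1,1],
  translation=[
    [0,0,0.01],
    [0,0,0.02],
    [0,0,0.02],
  ],
  rot=[
    [0,0,0],
    [0,0,0],
    [0,0,0],
  ],
)

```text
t: 12.22
position: [531.4, 174.4, 86.4]
tcp_rot: [-0.0, -0.058, 0.998, -0.0]
ft_force: [0.7, 0.1, 0.7]
opening: 0.4
gripper_force: 0.0
```

servo_tool(
  gripper=[1,1,1],
  translation=[
    [0,0,0.01],
    [0,0,0.02],
    [0,0,0.02],
  ],
  rot=[
    [0,0,0],
    [0,0,0],
    [0,0,0],
  ],
)

```text
t: 12.47
position: [531.4, 174.4, 84.0]
tcp_rot: [-0.0, -0.058, 0.998, -0.0]
ft_force: [0.6, -0.5, 0.5]
opening: 0.6
gripper_force: 0.0
```

servo_tool(
  gripper=[1,1,1],
  translation=[
    [0,0,0.01],
    [0,0,0.02],
    [0,0,0.02],
  ],
  rot=[
    [0,0,0],
    [0,0,0],
    [0,0,0],
  ],
)

```text
t: 12.72
position: [531.4, 174.4, 81.6]
tcp_rot: [-0.0, -0.058, 0.998, -0.0]
ft_force: [1.2, 0.5, 0.1]
opening: 0.1
gripper_force: 0.0
```

servo_tool(
  gripper=[1,1,1],
  translation=[
    [0,0,0.01],
    [0,0,0.02],
    [0,0,0.02],
  ],
  rot=[
    [0,0,0],
    [0,0,0],
    [0,0,0],
  ],
)

```text
t: 12.97
position: [531.4, 174.4, 79.2]
tcp_rot: [-0.0, -0.058, 0.998, -0.0]
ft_force: [0.1, 0.3, -0.0]
opening: 0.5
gripper_force: 0.0
```

servo_tool(
  gripper=[1,1,1],
  translation=[
    [0,0,0.01],
    [0,0,0.02],
    [0,0,0.02],
  ],
  rot=[
    [0,0,0],
    [0,0,0],
    [0,0,0],
  ],
)

```text
t: 13.22
position: [531.4, 174.4, 76.8]
tcp_rot: [-0.0, -0.058, 0.998, -0.0]
ft_force: [0.5, -0.2, 0.5]
opening: 0.7
gripper_force: 0.0
```

servo_tool(
  gripper=[1,1,1],
  translation=[
    [0,0,0.01],
    [0,0,0.02],
    [0,0,0.02],
  ],
  rot=[
    [0,0,0],
    [0,0,0],
    [0,0,0],
  ],
)

```text
t: 13.47
position: [531.4, 174.4, 74.4]
tcp_rot: [-0.0, -0.058, 0.998, -0.0]
ft_force: [0.9, -0.4, -0.2]
opening: 0.3
gripper_force: 0.0
```

servo_tool(
  gripper=[1,1,1],
  translation=[
    [0,0,0.01],
    [0,0,0.02],
    [0,0,0.02],
  ],
  rot=[
    [0,0,0],
    [0,0,0],
    [0,0,0],
  ],
)

```text
t: 13.72
position: [531.4, 174.4, 72.0]
tcp_rot: [-0.0, -0.058, 0.998, -0.0]
ft_force: [0.5, -0.1, -0.7]
opening: 0.4
gripper_force: 0.0
```

No contact at z 72, so I'll look before going lower.

```bash
python3 - <<'E'
from h import *
c=cam('wrist');b=cam('scene')
print('tip proj scene',proj(b,[531.4,174.4,72]).round(), 'wrist',proj(c,[531.4,174.4,72]).round())
im=np.hstack([cv2.resize(c['image'][100:400,160:480],(400,375)),cv2.resize(b['image'][165:285,410:538],(400,375),interpolation=cv2.INTER_CUBIC)])
cv2.imwrite('pics/w8.png',im[:,:,::-1])
K,d,R,t=[np.array(b[k],float) for k in('K','dist_coeffs','R','t')]
for uv in((455,205),(470,215),(465,235),(480,235),(475,250),(485,255),(490,262)): print(uv,b['image'][uv[1],uv[0]],atdepth(b,uv).round(1))
for uv in((300,190),(320,190),(340,190),(320,205),(320,220),(320,160),(320,130)): print(uv,c['image'][uv[1],uv[0]],atdepth(c,uv).round(1))
E
```

```text
tip proj scene [[468. 227.]] wrist [[321. 280.]]
(455, 205) [64 66 68] [560.1  94.4 214.2]
(470, 215) [94 92 88] [568.2 129.9 182. ]
(465, 235) [52 52 52] [550.4 157.1  77.3]
(480, 235) [57 58 57] [556.8 189.5  74.6]
(475, 250) [61 61 60] [584.  168.1  66. ]
(485, 255) [188 187 189] [597.6 186.6  60. ]
(490, 262) [188 187 188] [612.9 192.9  53.6]
(300, 190) [116 116 121] [496.5 158.3  19.7]
(320, 190) [120 120 126] [495.2 169.8  19.6]
(340, 190) [117 117 123] [493.9 181.4  19.4]
(320, 205) [118 119 123] [504.  170.9  19.5]
(320, 220) [119 119 126] [512.9 171.9  19.6]
(320, 160) [119 120 124] [478.1 167.8  19.2]
(320, 130) [151 152 151] [461.5 165.9   5.8]
```

View pics/w8.png

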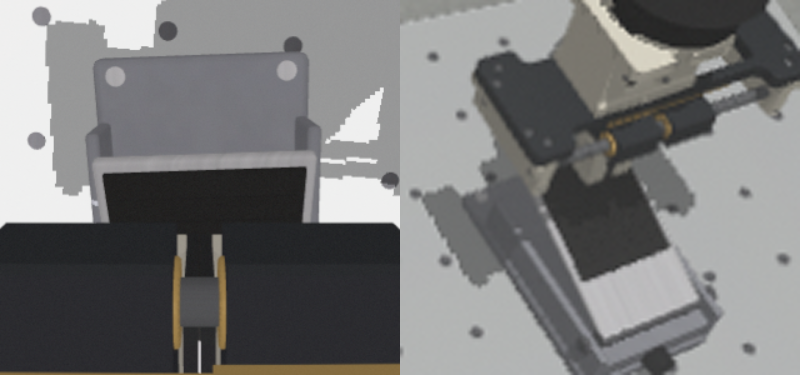

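```bash
python3 - <<'E'
from h import *
c=cam('wrist')
for v in range(222,286,6):
    for u in(290,324): print((u,v),c['image'][v,u],None if (a:=atdepth(c,(u,v))) is None else a.round(1),end=' | ')
    print()
b=cam('scene'); t=cam('top'); print(r.get_state()['ft_force'].round(2))
K,d,R,T=[np.array(b[k],float) for k in('K','dist_coeffs','R','t')]
vv,uu=np.mgrid[195:290,430:520]; p=cv2.undistortPoints(np.c_[uu.ravel(),vv.ravel()].astype(float)[:,None],K,d)[:,0]; D=b['depth'][195:290,430:520].ravel()
W=(np.c_[p,np.ones(len(p))]*D[:,None]-T)@R; I=b['image'][195:290,430:520].reshape(-1,3)
m=(I.max(1)<75)&(W[:,2]>55)&(W[:,2]<95)&(W[:,0]<600); Q=W[m]
s=np.linalg.lstsq(np.c_[Q[:,:2]-[531,174],np.ones(len(Q))],Q[:,2],rcond=None)[0]; print(m.sum(),s,np.degrees(np.arctan(np.hypot(*s[:2]))),np.degrees(np.arctan2(-s[1],-s[0])),Q.min(0),Q.max(0))
E
```

```text
(290, 222) [118 118 123] [516.2 154.4  19.9] | (324, 222) [121 121 126] [513.7 174.4  20.6] | 
(290, 228) [157 154 157] [503.9 157.8  88.3] | (324, 228) [163 160 162] [502.1 172.3  88.7] | 
(290, 234) [154 152 154] [506.4 158.1  88.8] | (324, 234) [151 148 150] [504.7 172.6  89. ] | 
(290, 240) [34 34 32] [508.7 158.4  90. ] | (324, 240) [36 34 35] [507.1 172.8  89.9] | 
(290, 246) [35 34 36] [511.7 158.6  89. ] | (324, 246) [36 35 37] [510.  173.2  88.8] | 
(290, 252) [35 35 34] [514.5 158.8  88.4] | (324, 252) [34 35 34] [513.  173.6  87.7] | 
(290, 258) [33 32 32] [517.4 159.1  87.7] | (324, 258) [32 30 32] [515.8 173.9  87.6] | 
(290, 264) [32 33 32] [520.2 159.3  87.8] | (324, 264) [32 34 33] [518.6 174.2  87.3] | 
(290, 270) [33 32 30] [523.7 159.5  85.7] | (324, 270) [32 33 32] [522.1 174.7  85.2] | 
(290, 276) [33 34 33] [526.8 159.8  84.8] | (324, 276) [31 31 31] [525.1 175.   84.7] | 
(290, 282) [36 37 40] [494.3 163.  179.9] | (324, 282) [33 32 32] [528.1 175.4  84.3] | 
[0.43 0.6  0.81]
887 [-3.01956855e-01 -4.58874628e-02  8.24867088e+01] 16.98391038769116 8.640951794329206 [513.95502601 142.81712191  60.26935637] [588.7283567  216.97361184  89.51994195]
```

The treadle is fully up at 17° and the fingertips are over the pad, with the free edge at x≈503 and the tip at x≈531. I'll keep lowering in small steps on force.

servo_tool(
  gripper=[1,1,1],
  translation=[
    [0,0,0.01],
    [0,0,0.02],
    [0,0,0.02],
  ],
  rot=[
    [0,0,0],
    [0,0,0],
    [0,0,0],
  ],
)

```text
t: 14.22
position: [531.3, 174.3, 69.6]
tcp_rot: [-0.0, -0.058, 0.998, -0.0]
ft_force: [-0.0, -0.1, -0.3]
opening: 0.3
gripper_force: 0.0
```

servo_tool(
  gripper=[1,1,1],
  translation=[
    [0,0,0.01],
    [0,0,0.02],
    [0,0,0.02],
  ],
  rot=[
    [0,0,0],
    [0,0,0],
    [0,0,0],
  ],
)

```text
t: 14.47
position: [531.4, 174.4, 67.2]
tcp_rot: [-0.0, -0.058, 0.998, -0.0]
ft_force: [-0.0, 0.3, -0.4]
opening: 0.6
gripper_force: 0.0
```

```bash
cat > tr.py <<'E'
from h import *
def plane():
    b=cam('scene')
    K,d,R,T=[np.array(b[k],float) for k in('K','dist_coeffs','R','t')]
    vv,uu=np.mgrid[195:290,430:520]; p=cv2.undistortPoints(np.c_[uu.ravel(),vv.ravel()].astype(float)[:,None],K,d)[:,0]; D=b['depth'][195:290,430:520].ravel()
    W=(np.c_[p,np.ones(len(p))]*D[:,None]-T)@R; I=b['image'][195:290,430:520].reshape(-1,3)
    m=(I.max(1)<75)&(W[:,2]>45)&(W[:,2]<95)&(W[:,0]<600)&(W[:,0]>530); Q=W[m]
    s=np.linalg.lstsq(np.c_[Q[:,:2]-[531,174],np.ones(len(Q))],Q[:,2],rcond=None)[0]
    return m.sum(),s[2].round(1),np.degrees(np.arctan(np.hypot(*s[:2]))).round(2)
if __name__=='__main__':
    print(plane()); c=cam('wrist')
    print([atdepth(c,(324,v)).round(1).tolist() for v in(228,246,264)], r.get_state()['ft_force'].round(2), r.get_state()['tau'].round(2))
E
python3 tr.py
```

```text
(np.int64(803), np.float64(82.6), np.float64(17.19))
[[501.2, 172.1, 87.8], [508.4, 172.9, 89.8], [516.7, 173.9, 88.1]] [-0.18  0.61 -0.13] [ -0.   -46.91  23.84   5.64  -0.08  -0.  ]
```

servo_tool(
  gripper=[1,1,1],
  translation=[
    [0,0,0.01],
    [0,0,0.02],
    [0,0,0.02],
  ],
  rot=[
    [0,0,0],
    [0,0,0],
    [0,0,0],
  ],
)

```text
t: 14.82
position: [531.4, 174.4, 64.8]
tcp_rot: [-0.0, -0.058, 0.998, -0.0]
ft_force: [-0.2, 0.2, 0.1]
opening: 0.6
gripper_force: 0.0
```

```bash
python3 tr.py; python3 - <<'E'
from h import *
t=cam('top'); s=cam('scene')
# side-on look: crop of scene, enlarged around tip, contrast stretched
a=s['image'][190:250,430:510]; a=cv2.convertScaleAbs(cv2.resize(a,(800,600),interpolation=cv2.INTER_CUBIC),alpha=1.8)
for z,col in((66,(255,0,0)),(82,(0,255,0))):
    p=(proj(s,[531.4,174.4,z])[0]-[430,190])*10; cv2.circle(a,tuple(int(x) for x in p),6,col,-1)
cv2.imwrite('pics/w9.png',a[:,:,::-1])
E
```

```text
(np.int64(792), np.float64(82.7), np.float64(17.2))
[[500.8, 172.0, 86.9], [507.8, 172.8, 89.5], [516.0, 173.8, 88.0]] [-0.64  0.21  0.17] [ -0.   -47.03  23.74   5.61  -0.08  -0.  ]
```

View pics/w9.png

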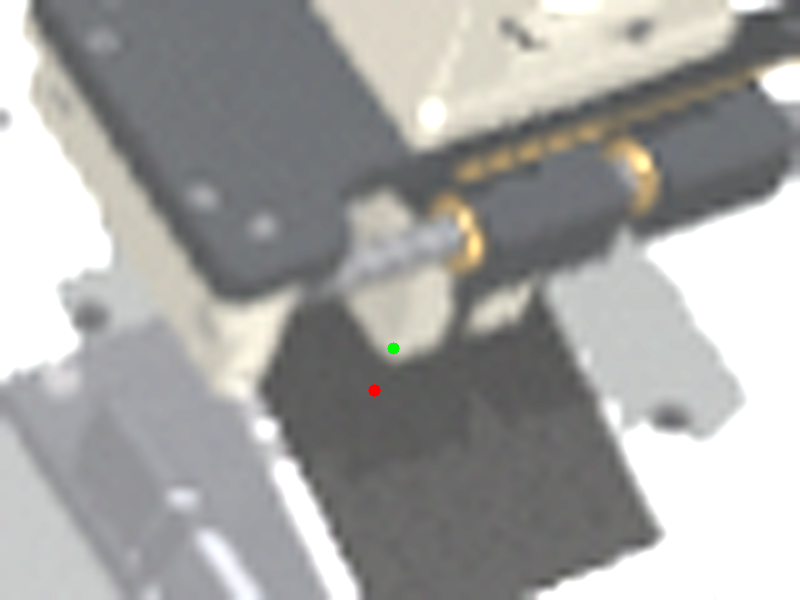

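The fingertips visibly end about 16 mm above the reported TCP, just over the rubber near (395,360), so contact is close.

servo_tool(
  gripper=[1,1,1],
  translation=[
    [0,0,0.01],
    [0,0,0.015],
    [0,0,0.015],
  ],
  rot=[
    [0,0,0],
    [0,0,0],
    [0,0,0],
  ],
)

```text
t: 15.27
position: [531.4, 174.4, 63.1]
tcp_rot: [-0.0, -0.058, 0.998, -0.0]
ft_force: [-0.3, -0.3, -0.7]
opening: 0.2
gripper_force: 0.0
```

servo_tool(
  gripper=[1,1,1],
  translation=[
    [0,0,0.01],
    [0,0,0.015],
    [0,0,0.015],
  ],
  rot=[
    [0,0,0],
    [0,0,0],
    [0,0,0],
  ],
)

```text
t: 15.52
position: [531.4, 174.3, 61.3]
tcp_rot: [-0.0, -0.058, 0.998, -0.0]
ft_force: [0.8, 0.1, 0.2]
opening: 0.6
gripper_force: 0.0
```

```bash
python3 tr.py
```

```text
(np.int64(782), np.float64(82.7), np.float64(17.17))
[[500.5, 172.0, 85.0], [506.8, 172.7, 89.8], [515.1, 173.7, 87.6]] [-0.46  0.19  0.07] [ -0.   -47.21  23.59   5.58  -0.08  -0.  ]
```

servo_tool(
  gripper=[1,1,1],
  translation=[
    [0,0,0.01],
    [0,0,0.015],
    [0,0,0.015],
  ],
  rot=[
    [0,0,0],
    [0,0,0],
    [0,0,0],
  ],
)

```text
t: 15.87
position: [531.4, 174.4, 59.5]
tcp_rot: [-0.0, -0.058, 0.998, -0.0]
ft_force: [-0.3, -0.5, -0.1]
opening: -0.0
gripper_force: 0.0
```

servo_tool(
  gripper=[1,1,1],
  translation=[
    [0,0,0.01],
    [0,0,0.015],
    [0,0,0.015],
  ],
  rot=[
    [0,0,0],
    [0,0,0],
    [0,0,0],
  ],
)

```text
t: 16.12
position: [531.4, 174.4, 57.6]
tcp_rot: [-0.0, -0.058, 0.998, -0.0]
ft_force: [-0.6, 0.3, 0.6]
opening: 0.4
gripper_force: 0.0
```

```bash
python3 tr.py
```

```text
(np.int64(774), np.float64(82.6), np.float64(17.15))
[[514.3, 174.3, 19.8], [505.8, 172.5, 89.8], [513.7, 173.5, 88.3]] [ 0.01  0.24 -0.02] [ -0.   -47.38  23.42   5.54  -0.08  -0.  ]
```

```bash
python3 - <<'E'
from h import *
s=cam('scene'); print(r.get_state()['position'].round(1))
for (u,v) in((468,220),(469,222),(470,224),(470,226),(472,222),(474,222),(478,221),(481,220)): print((u,v),s['image'][v,u],atdepth(s,(u,v)).round(1))
a=s['image'][190:250,430:510]; a=cv2.convertScaleAbs(cv2.resize(a,(800,600),interpolation=cv2.INTER_CUBIC),alpha=1.8)
for z,col in((58,(255,0,0)),(77,(0,255,0))):
    p=(proj(s,[531.4,174.4,z])[0]-[430,190])*10; cv2.circle(a,tuple(int(x) for x in p),6,col,-1)
cv2.imwrite('pics/w10.png',a[:,:,::-1])
E
```

```text
[531.5 174.4  57.9]
(468, 220) [101  99  94] [544.3 153.1 124.8]
(469, 222) [110 108 101] [543.4 158.6 114.7]
(470, 224) [122 120 111] [543.5 163.3 106. ]
(470, 226) [111 109 102] [544.1 165.1  98.9]
(472, 222) [121 119 110] [543.9 165.6 112.9]
(474, 222) [78 77 74] [545.  169.6 112.9]
(478, 221) [91 90 85] [574.6 148.7 164.8]
(481, 220) [94 93 88] [574.3 155.  165.4]
```

View pics/w10.png

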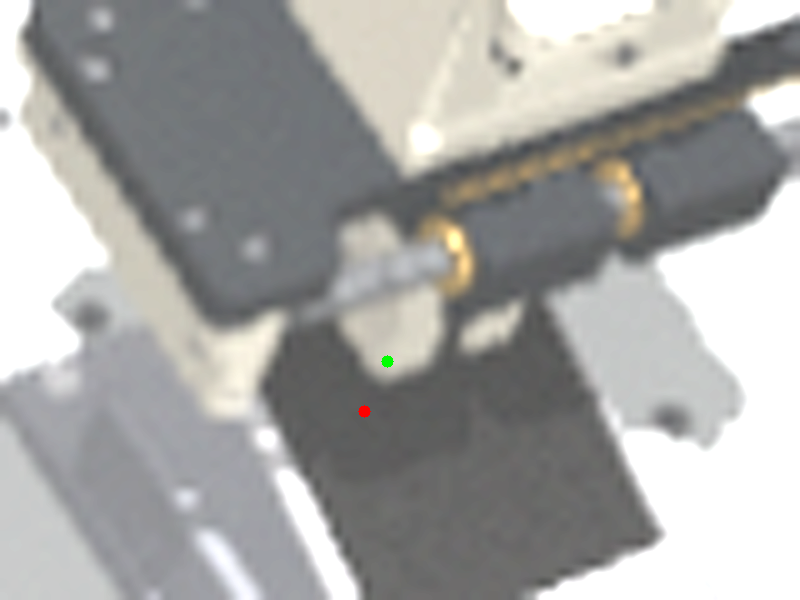

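The light finger backs end near z≈97. Any black pads below them would be lost against the rubber, so I'll use depth to find where the finger really ends.

```bash
python3 - <<'E'
from h import *
s=cam('scene')
pl=lambda X:82.6-.302*(X[0]-531)-.046*(X[1]-174)
for v in range(222,242,2):
    print(v,[(round(X[2]),round(X[2]-pl(X))) for u in range(462,484,2) for X in[ (lambda o,w:o+w*s['depth'][v,u])(*ray(s,(u,v))) ]])
E
```

```text
222 [(88, 2), (97, 14), (104, 22), (112, 32), (115, 35), (115, 37), (107, 28), (164, 94), (106, 27), (106, 28), (84, 3)]
224 [(86, 1), (86, 2), (100, 19), (108, 29), (109, 30), (103, 23), (95, 15), (99, 20), (85, 5), (80, -1), (82, 2)]
226 [(85, 2), (85, 3), (83, 1), (102, 23), (98, 19), (81, 0), (81, 0), (80, 0), (80, 0), (80, 1), (78, -1)]
228 [(83, 0), (78, -5), (82, 0), (81, 0), (81, 0), (80, 0), (80, 0), (79, 0), (79, 1), (78, 0), (79, 2)]
230 [(81, 0), (80, 0), (80, 0), (80, 0), (78, -1), (78, 0), (78, -1), (80, 2), (78, 1), (77, 0), (75, -2)]
232 [(79, -1), (81, 1), (80, 1), (80, 1), (81, 3), (76, -2), (80, 3), (76, -1), (75, -2), (76, 0), (74, -1)]
234 [(80, 1), (80, 2), (78, 0), (80, 3), (77, 0), (77, 1), (77, 1), (77, 2), (75, 0), (75, 0), (76, 2)]
236 [(77, 0), (77, -1), (78, 1), (78, 1), (77, 1), (75, -1), (74, -1), (75, 1), (73, -1), (72, -2), (73, 0)]
238 [(75, -2), (74, -3), (76, 1), (74, -2), (74, 0), (74, -1), (72, -3), (70, -4), (72, -1), (72, 0), (73, 1)]
240 [(76, 0), (74, 0), (74, -1), (74, 0), (73, 0), (71, -3), (72, -1), (875, 909), (73, 1), (69, -3), (69, -2)]
```

By depth the finger really ends near z≈95, well short of the stated TCP, which also explains the knob being held near its top. Roughly 10 mm remain and the body is still clear, so I'll continue on force.

servo_tool(
  gripper=[1,1,1],
  translation=[
    [0,0,0.01],
    [0,0,0.02],
    [0,0,0.02],
  ],
  rot=[
    [0,0,0],
    [0,0,0],
    [0,0,0],
  ],
)

```text
t: 16.57
position: [531.3, 174.3, 55.2]
tcp_rot: [-0.0, -0.058, 0.998, -0.0]
ft_force: [0.2, -0.1, -0.4]
opening: 0.7
gripper_force: 0.0
```

servo_tool(
  gripper=[1,1,1],
  translation=[
    [0,0,0.01],
    [0,0,0.02],
    [0,0,0.02],
  ],
  rot=[
    [0,0,0],
    [0,0,0],
    [0,0,0],
  ],
)

```text
t: 16.82
position: [531.4, 174.4, 52.8]
tcp_rot: [-0.0, -0.058, 0.998, -0.0]
ft_force: [0.0, -0.4, -1.1]
opening: 0.5
gripper_force: 0.0
```

servo_tool(
  gripper=[1,1,1],
  translation=[
    [0,0,0.01],
    [0,0,0.015],
    [0,0,0.015],
  ],
  rot=[
    [0,0,0],
    [0,0,0],
    [0,0,0],
  ],
)

```text
t: 17.07
position: [531.5, 174.5, 51.4]
tcp_rot: [0.0, -0.058, 0.998, -0.0]
ft_force: [-0.8, -0.2, 3.9]
opening: 0.4
gripper_force: 1.5
```

```bash
python3 tr.py
```

```text
(np.int64(745), np.float64(82.4), np.float64(17.24))
[[513.0, 174.1, 19.8], [504.7, 172.4, 88.2], [511.9, 173.2, 88.2]] [0.05 0.19 3.58] [ -0.1  -45.94  22.73   5.3    0.38  -0.  ]
```

Contact at z 51.4 with 3.6 N. Now press to mid travel, about 12 mm more, in stages.

servo_tool(
  gripper=[1,1,1,1,1],
  translation=[
    [0,0,0.015],
    [0,0,0.03],
    [0,0,0.045],
    [0,0,0.06],
    [0,0,0.06],
  ],
  rot=[
    [0,0,0],
    [0,0,0],
    [0,0,0],
    [0,0,0],
    [0,0,0],
  ],
)

```text
t: 17.58
position: [531.3, 174.3, 43.8]
tcp_rot: [-0.0, -0.058, 0.998, -0.0]
ft_force: [-3.1, -0.6, 5.5]
opening: 0.6
gripper_force: 2.5
```

```bash
python3 tr.py
```

```text
(np.int64(700), np.float64(75.5), np.float64(13.21))
[[498.0, 171.5, 78.3], [504.2, 172.3, 81.5], [511.8, 173.2, 80.0]] [-1.96 -0.44  5.02] [ -0.3  -45.31  22.31   5.25   0.76   0.  ]
```

servo_tool(
  gripper=[1,1,1,1,1],
  translation=[
    [0,0,0.015],
    [0,0,0.03],
    [0,0,0.04],
    [0,0,0.048],
    [0,0,0.048],
  ],
  rot=[
    [0,0,0],
    [0,0,0],
    [0,0,0],
    [0,0,0],
    [0,0,0],
  ],
)

```text
t: 18.1
position: [531.0, 174.2, 38.2]
tcp_rot: [-0.0, -0.058, 0.998, -0.0]
ft_force: [-4.5, -0.1, 7.6]
opening: 0.4
gripper_force: 3.3
```

servo_tool(
  gripper=[1,1,1,1,1],
  translation=[
    [0,0,0],
    [0,0,0],
    [0,0,0],
    [0,0,0],
    [0,0,0],
  ],
  rot=[
    [0,0,0],
    [0,0,0],
    [0,0,0],
    [0,0,0],
    [0,0,0],
  ],
)

```text
t: 18.52
position: [531.0, 174.2, 38.3]
tcp_rot: [-0.0, -0.058, 0.998, -0.0]
ft_force: [-3.1, 0.1, 6.9]
opening: 0.5
gripper_force: 3.3
```

```bash
python3 tr.py
```

```text
(np.int64(668), np.float64(71.2), np.float64(10.98))
[[497.6, 171.4, 73.3], [504.2, 172.2, 75.2], [511.6, 173.1, 74.5]] [-4.37 -1.28  7.12] [ -0.57 -44.99  22.41   5.4    1.2    0.  ]
```

Treadle angle reads ≈0.11–0.12 rad with ~7 N, which is the middle position. Handing in.

```bash
python3 -c "
from h import *
print(workorder.job_done())"
```

```text
the job is handed in; nothing more can be done
None
```

I turned the large socket to the laser, let the plunger drop home, and handed the job in at about 18.6 s while holding the treadle at roughly 0.11–0.12 rad with about 7 N; the hand-in returned no verdict.

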